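# Strip the polishing turntable and rack the drawer pulls

### The job

Unload the polishing turntable. Its hub nut has a left-hand thread: unscrew it all the way up to its stop by turning it clockwise as seen from above, without tightening it further, then draw the slotted keeper plate out sideways from under the nut and lay it flat, handle up, in the middle of the black rubber mat. Then set all the wooden drawer pulls on their feet side by side on the sloping rack, each pointing straight down the slope; leave the other things on the bench where they are.

Things in the scene. Friction and masses are not known exactly. Their poses are not given: they have to be found in the camera images.
- turntable: Polishing turntable, fixed, does not turn: round aluminium plate, 280 mm across, top 45 mm above the bench. Origin: on its axis at bench height. Four pull stations lie along its +x, +y, -x, -y, middles 86 mm from the axis. A 40 mm high switch box sticks out to 190 mm from the axis, across the axis from the keeper's handle.
- hub (a point): Centre of the top of the hub (56 mm wide, top 70.5 mm above the bench), on the turntable's axis. The keeper plate starts lying on it. A 12 mm stud runs up from it through the keeper's slot into the nut.
- nut (a joint): Angle of the hub nut, rad: 0 to 0.25 at the start, GROWS as it turns CLOCKWISE seen from above (left-hand thread), friction 0.15 N m. It rises 1.6 mm per rad. Stops at -0.5 (jammed down on the keeper; below -0.4 it is overtightened, a fault) and at 4.8 (fully unscrewed; above 4.4 will do). It stays where it is left and does not come off the stud.
- nut_grip (a point): On the nut's axis, 4 mm below the top of its grip bar; turns and rises with the nut. The steel nut is a flange 34 mm wide, 8 mm thick, carrying an upright bar 52 mm long (x here), 12 mm thick (y), 26 mm tall: the flange's underside is 30 mm below this point. At joint 0 the underside is 1.1 mm above the keeper's top face.
- keeper: Slotted aluminium keeper plate 84 x 84 x 8 mm, 0.2 kg, with a 28 mm wide tongue reaching to x = 76 mm. Origin: centre of its underside, at the start on the turntable's axis, 70.7 mm above the bench. It covers the inner ends of the pulls. With the nut unscrewed: lift it 2 mm (5 mm are free), draw it at least 70 mm along its own +x, level, then lift it away.
- keeper_handle (a point): Centre of the top of the keeper's upright black handle, 60 mm along the keeper's +x from its origin and 42 mm above its underside. The handle is 26 mm along x, 12 mm along y, 34 mm tall.
- keeper_slot (a point): Mouth of the keeper's 18 mm wide slot, at the middle of its -x edge, top face; the slot runs from here past the middle and straddles the stud. Beside the slot two 3 mm high collars on the top face (keeper x = -24 to -20 mm) catch behind the nut's flange, so the plate cannot be drawn out until the nut has risen.
- mat: A fixed square black rubber mat on the bench, 150 x 150 mm, 6 mm thick. Origin: centre of its underside, at bench height.
- rack_face: Sloping plywood face of the fixed rack: 134 mm along the slope (x, uphill, away from the robot), 330 mm wide (y), z square to the face. Origin: centre of the face, 75 mm above the bench. Slope 0.31 rad (18 degrees). A lip along the lower edge (x = -67 to -59 mm) stands 12 mm above the face. Pulls spaced 68 mm apart across it leave room for the fingers.
- pull1: Oak drawer pull, 60 g (2 to 4 are present, all alike, same either way round): bar 90 mm long (x), 34 wide (y), on a foot at each end; 24 mm tall, feet 16 mm long, 11 high. Origin: centre of its underside at the soles, z up. Starts on its feet on the turntable, pointing to the hub, inner end under the keeper (1.5 mm gap); a 10 mm high stop stands behind its outer end.
- pull2: Oak drawer pull, 60 g (2 to 4 are present, all alike, same either way round): bar 90 mm long (x), 34 wide (y), on a foot at each end; 24 mm tall, feet 16 mm long, 11 high. Origin: centre of its underside at the soles, z up. Starts on its feet on the turntable, pointing to the hub, inner end under the keeper (1.5 mm gap); a 10 mm high stop stands behind its outer end.
- pull3: Oak drawer pull, 60 g (2 to 4 are present, all alike, same either way round): bar 90 mm long (x), 34 wide (y), on a foot at each end; 24 mm tall, feet 16 mm long, 11 high. Origin: centre of its underside at the soles, z up. Starts on its feet on the turntable, pointing to the hub, inner end under the keeper (1.5 mm gap); a 10 mm high stop stands behind its outer end.
- pull4: Oak drawer pull, 60 g (2 to 4 are present, all alike, same either way round): bar 90 mm long (x), 34 wide (y), on a foot at each end; 24 mm tall, feet 16 mm long, 11 high. Origin: centre of its underside at the soles, z up. Starts on its feet on the turntable, pointing to the hub, inner end under the keeper (1.5 mm gap); a 10 mm high stop stands behind its outer end.
- tape: Roll of paper tape, 70 mm wide, 24 mm high. A bystander: must stay where it is.
- wax: Low steel wax can, 70 mm wide, 50 mm high. A bystander: must stay where it is.
- driver: Screwdriver, 200 mm long, lying. A bystander: must stay where it is.
- offcut: Pale wood offcut, 140 x 45 x 20 mm. A bystander: must stay where it is.
- sander_block: Cork sanding block, 110 x 60 x 35 mm. A bystander: must stay where it is.

How it is judged:
By the outcome, as a careful person would: the job done as asked, in the order asked, and still so for the second after the job is handed in, with the robot touching nothing.
Of pull1, pull2, pull3, pull4 only 2 to 4 are there at a start; the rules pass over those that are not, and their reading is None.
At some moment in a run one of pull1, pull2, pull3, pull4 may be knocked a few centimetres aside while the robot is not near it.
It also fails if it takes over 210 s, if anything falls off the work surface, if the arm or the gripper's body presses on something with over 40 N, if the wrist force passes 120 N, or if a joint passes its speed limit or range.

### The arm

A 6-joint arm with a two-finger parallel gripper is mounted at the origin on the work surface. World frame = base frame: x ahead of the robot, y to its left, z up, the work surface at z = 0. Lengths are in m, angles in rad, forces in N, time in s.
With the tool pointing down it reaches from about 0.25 to 0.725 m from the base axis. Payload 4 kg.
Tool frame: the origin (TCP) lies midway between the tips of the shut fingers; the grasp point (between the pads) lies 19 mm behind it; z points along the fingers, y is the line along which they close (so a half turn about z gives the same grasp; the last joint's range is limited). The gripper opens to 85 mm and grips with 20 to 120 N. Pads are 22 mm wide; open, the fingers measure 114 mm over their backs; the gripper's body (76 mm by 85 mm) begins 54 mm behind the grasp point. The pads swing forward as they close: fully open they stand 13 mm farther back than shut.
Start: joints at [0, 0.241, 0.005, 1.335, 0, 1.571], TCP at [0.5, -0, 0.231] pointing down, gripper open.
Joint ranges: [-2.72, 2.72], [-1.05, 1.87], [-1.09, 1.28], [-1.99, 2.15], [-1.42, 1.44], [-3.14, 3.14]. Speed limits (rad/s): [2.79, 2.79, 3.14, 3.14, 3.14, 3.14].

### API

Orientations are given as a unit quaternion [x, y, z, w].
In Python, from workcell import bot gives the robot as it stands.
- The arm moves only by the tool move_arm, never from a script. Its argument "motion" is a list of rows, each an object of numbers: "x", "y", "z": the shift along the tool's x, y, z in cm; "yaw": the turn about the tool's z in degrees. A call has 1 to 20 rows; each row is the pose to reach, as a shift and turn from the pose commanded when the call began, along the tool's axes at that moment; what a row does not reach only later rows make up. A row lasts 1/8 s, in which the tool goes at most 62.5 mm and 10.7 degrees, less where a joint would pass 70% of its speed; a pose out of reach is approached as far as the arm can. A call with a gripper value outside its range is refused whole. "gripper" is the opening, from -1 (shut) to 1 (fully open), set as the call begins (left out, the last holds). The fingers move at their own pace and stop on an object; the grip force is fixed at half the most. Time passes only in rows, so rows that repeat a pose let the fingers close. It gives the time, the measured TCP pose, the force, the opening and the grip force at its end, in the units of the state.
- bot.get_obs(): the state, without advancing time (a new reading comes with each control period).
- bot.camera(name): name is "scene" or "side" or "wrist"; returns the picture (400x640x3 uint8, blue, green, red); there is no depth.
- bot.camera_model(name): a dict with "K" (3x3 intrinsics, pixels), "world_from_camera" (4x4, takes a point from camera to world coordinates). Camera axes: x right, y down, z forward; pixel columns grow to the right and rows downward; lengths in m; the calibration is good to about 2 mm. A picture is of the moment at which its call begins: read the wrist's pose just before it. camera_model takes no time and is no camera call; for the wrist camera it gives the pose at the moment of the call.
- bot.job_done(): hands the job in; it is judged then, once.
Trained networks look in the newest picture that a camera, given by its name, has taken for a name from the list of things; names that differ only in an ending like _2 or _b are one class to them, and where a whole thing is asked for, a point or a joint stands for the part that bears it (a point fixed in the world has none). Each returns a list of dicts, best first, with "score" (0 to 1); they miss things now and then, are a little off and sometimes report something else, mostly with a low value. They report only what shows in the picture. A call takes as long as a camera call.
- bot.cut_out(camera, name): "mask" (400x640 bool, what is visible of it) and "centre" ([row, column] in pixels, amid what is visible of it).
The state is a dict: "clock": time; "joint_pos": joint angles; "joint_vel": joint speeds; "tau": joint torques, N m; "eef_pos": TCP position; "tool_rot": TCP orientation; "ft_force": force on the tool from outside, world axes, zero at the start; "ft_torque": the same for the moment, N m; "grip_width": finger opening in m; "grasp_force": force on a finger pad.
Only numpy, scipy, OpenCV 4.12 (cv2) and the standard library are available. Lean on these libraries where they do the work, as an engineer would, in place of code of your own. Each camera call takes 0.05 s, during which the arm holds its last target. There are 200 camera calls.

## Working session

There is one attempt and no reset: what is moved stays moved. The work goes in short steps, Python scripts to look and compute and a tool call to move; the robot and the scene stay as the last step left them, time stands still between calls to the robot, and variables do not carry over. Pictures are saved under pics/ and viewed, at most 14 in all, crops included, and the job is handed in when it is done.

Besides the shell and the picture viewer there is one more tool, called after ">>>" by a JSON object that holds its "op" and its "data". move_arm: Moves the arm, as the interface text tells. Its arguments: {"type":"object","properties":{"motion":{"type":"array"},"gripper":{"type":"number"}},"required":["motion"]}

```bash
ls; mkdir -p pics
python3 - <<'E'
from workcell import bot
import cv2,numpy as np
a=bot.camera("scene");b=bot.camera("side")
cv2.imwrite("pics/a.png",a);cv2.imwrite("pics/b.png",b)
for c in("scene","side","wrist"):
    m=bot.camera_model(c);print(c,np.round(m["K"],1).tolist(),np.round(m["world_from_camera"],3).tolist())
for c in("scene","side"):
  for n in["turntable","nut","keeper","keeper_handle","mat","rack_face","pull1","tape","wax","driver","offcut","sander_block"]:
    print(c,n,[(round(d["score"],2),np.round(d["centre"]).tolist()) for d in bot.cut_out(c,n)][:5])
print(bot.get_obs())
E
```

```text
pics
scene [[519.2, 0.0, 320.1], [0.0, 519.2, 196.4], [0.0, 0.0, 1.0]] [[0.854, 0.393, -0.341, 1.145], [0.52, -0.628, 0.579, -0.998], [0.013, -0.672, -0.74, 1.307], [0.0, 0.0, 0.0, 1.0]]
side [[450.6, 0.0, 317.5], [0.0, 450.6, 205.8], [0.0, 0.0, 1.0]] [[0.721, -0.402, 0.565, -0.073], [-0.693, -0.401, 0.599, -0.739], [-0.015, -0.823, -0.567, 0.75], [0.0, 0.0, 0.0, 1.0]]
wrist [[285.9, 0.0, 322.5], [0.0, 285.9, 201.9], [0.0, 0.0, 1.0]] [[1.0, -0.001, -0.002, 0.499], [-0.001, -0.949, -0.315, 0.08], [-0.001, 0.315, -0.949, 0.373], [0.0, 0.0, 0.0, 1.0]]
scene turntable [(0.81, [253.0, 268.0])]
scene nut [(0.56, [230.0, 269.0])]
scene keeper [(0.72, [236.0, 276.0]), (0.35, [232.0, 267.0])]
scene keeper_handle [(0.88, [232.0, 278.0])]
scene mat [(0.69, [191.0, 304.0]), (0.43, [277.0, 328.0])]
scene rack_face [(0.9, [134.0, 364.0]), (0.17, [188.0, 305.0])]
scene pull1 [(0.66, [226.0, 250.0]), (0.48, [217.0, 289.0])]
scene tape [(0.67, [220.0, 360.0]), (0.15, [177.0, 400.0])]
scene wax []
scene driver [(0.64, [274.0, 330.0])]
scene offcut [(0.63, [175.0, 403.0])]
scene sander_block [(0.57, [2
[... 643 characters left out ...]
[-1.23791780e-05,  2.40613970e-01,  5.01683136e-03,  1.33519557e+00,
        2.76290276e-05,  1.57078749e+00]), 'joint_vel': array([-8.56017863e-04, -1.18147754e-03, -3.37557510e-04, -1.95687827e-03,
       -5.13356151e-05, -6.87267514e-04]), 'tau': array([ 6.24080767e-04, -3.72213793e+01,  2.52691430e+01,  1.22876256e-03,
        2.81848725e-05, -7.20649695e-06]), 'eef_pos': array([5.00009352e-01, 2.19570506e-06, 2.31305916e-01]), 'tool_rot': array([ 7.07108035e-01,  7.07105527e-01,  1.10462514e-05, -8.49039423e-06]), 'ft_force': array([-0.1959173 ,  0.14904866,  0.13872548]), 'ft_torque': array([-0.04884433,  0.00567332,  0.00081637]), 'grasp_force': 0.0, 'grip_width': 0.08551619526674689}
```

View pics/a.png

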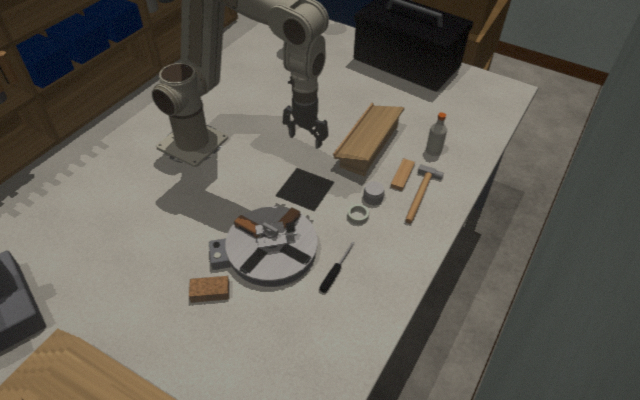

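View pics/b.png

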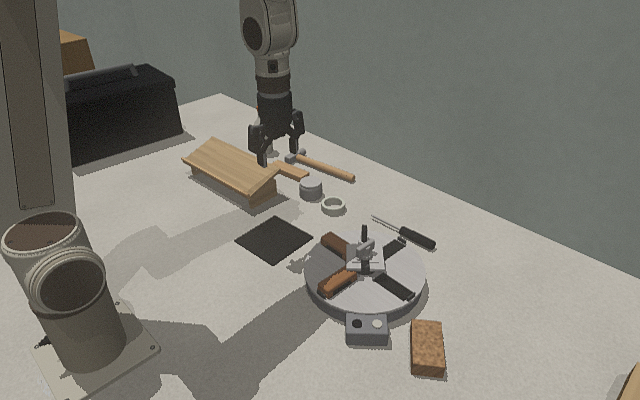

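The views show two pulls (side view around (280,336) and (245,329)), the switch box at the near side of the turntable, and the handle pointing away from it. The mat lies between turntable and rack.

```bash
cat > h.py <<'E'
from workcell import bot
import cv2,numpy as np
def model(c):
    m=bot.camera_model(c);return np.array(m["K"]),np.array(m["world_from_camera"])
def ray(M,uv,z):  # uv (N,2) col,row -> world points at height z
    K,T=M;uv=np.atleast_2d(uv).astype(float)
    d=np.c_[uv,np.ones(len(uv))]@np.linalg.inv(K).T@T[:3,:3].T
    o=T[:3,3];return o+d*((z-o[2])/d[:,2])[:,None]
def proj(M,P):
    K,T=M;p=(np.atleast_2d(P)-T[:3,3])@T[:3,:3]@K.T;return p[:,:2]/p[:,2:]
def mask_xy(M,mask,z):
    r,c=np.nonzero(mask);return ray(M,np.c_[c,r],z)[:,:2]
def shape(M,mask,z):
    p=mask_xy(M,mask,z).astype(np.float32);(c,s,a)=cv2.minAreaRect(p*1000)
    return np.round(np.array(c)/1000,4),np.round(s,1),round(a,1),np.round(p.mean(0),4)
def R():
    from scipy.spatial.transform import Rotation as r
    return r.from_quat(bot.get_obs()["tool_rot"]).as_matrix()
E
python3 - <<'E'
from h import *
for c in("scene","side"):
  bot.camera(c);M=model(c)
  for n,z in[("turntable",.045),("mat",.006),("rack_face",.075),("pull1",.069),("tape",.024),("wax",.05),("driver",.015),("offcut",.02),("sander_block",.035),("keeper_handle",.1)]:
    for d in bot.cut_out(c,n)[:2]: print(c,n,round(d["score"],2),*shape(M,d["mask"],z))
E
```

```text
scene turntable 0.92 [ 0.5228 -0.2572] [317. 293.] 9.1 [ 0.5399 -0.2806]
scene mat 0.97 [0.4818 0.026 ] [149.4 151.1] 4.0 [0.483  0.0244]
scene rack_face 0.96 [0.5624 0.3357] [126.  376.2] 3.2 [0.564  0.3242]
scene pull1 0.72 [ 0.4452 -0.2481] [84.6 46.4] 0.2 [ 0.4393 -0.2469]
scene pull1 0.69 [ 0.5412 -0.1536] [79.5 42.6] 85.9 [ 0.5392 -0.1484]
scene tape 0.73 [0.6976 0.0061] [65.4 85.9] 29.3 [0.6985 0.0061]
scene wax 0.57 [0.7069 0.095 ] [ 66.  104.8] 26.6 [0.7085 0.0923]
scene driver 0.77 [ 0.7396 -0.2021] [ 27.4 194. ] 3.7 [ 0.7424 -0.2413]
scene offcut 0.87 [0.7421 0.2556] [ 51.8 156.6] 8.4 [0.7407 0.2556]
scene sander_block 0.6 [ 0.4752 -0.4719] [113.2  80. ] 37.3 [ 0.4759 -0.4721]
scene keeper_handle 0.71 [ 0.5571 -0.248 ] [116.7  88.2] 44.2 [ 0.5594 -0.2506]
side turntable 0.91 [ 0.505  -0.2769] [357.4 275. ] 45.5 [ 0.4969 -0.2895]
side turntable 0.47 [ 0.4563 -0.2339] [47.9 97.5] 89.1 [ 0.4541 -0.2335]
side mat 0.58 [ 0.5826 -0.1099] [ 56.9 104.9] 2.1 [ 0.5816 -0.1049]
side mat 0.55 [0.4804 0.0214] [152.4 158.3] 3.4 [0.4774 0.0181]
side rack_face 0.79 [0.5628 0.3319] [175.5 391.4] 3.4 [0.5585 0.3159]
side pull1 0.9 [ 0.5255 -0.1651] [101.9  47.6] 85.0 [ 0.5273 -0.1571]
side pull1 0.67 [ 0.4377 -0.2514] [ 46.8 100. ] 89.1 [ 0.4365 -0.2505]
side tape 0.84 [6.815e-01 5.000e-04] [95.3 66.4] 44.8 [0.6821 0.0016]
side wax 0.73 [0.6727 0.0846] [131.2  64.9] 45.8 [0.672  0.0821]
side driver 0.79 [ 0.7395 -0.2015] [ 41.3 199.3] 1.4 [ 0.7393 -0.2292]
side offcut 0.92 [0.7278 0.253 ] [ 67.2 150.6] 4.8 [0.7324 0.2429]
side offcut 0.6 [ 0.6095 -0.1817] [174.8  91. ] 43.1 [ 0.5891 -0.1997]
side sander_block 0.73 [ 0.717  -0.2192] [ 36.3 186.5] 2.8 [ 0.7184 -0.2589]
side keeper_handle 0.75 [ 0.5366 -0.2409] [158.3  80.9] 43.1 [ 0.5175 -0.258 ]
```

>>> {"op": "move_arm", "data": {"motion": [{"x": -6,"y": 1,"z": -4},{"x": -12,"y": 1,"z": -7},{"x": -18,"y": 2,"z": -7},{"x": -24,"y": 3,"z": -7},{"x": -25,"y": 3,"z": -7},{"x": -25,"y": 3,"z": -7},{"x": -25,"y": 3,"z": -7}]}}

```text
invalid input at $.motion[0]: expected keys x, y, z, yaw
```

Run:
```python
from h import *
print(bot.get_obs()["eef_pos"])
M=model("wrist");a=bot.camera("wrist");cv2.imwrite("pics/c.png",a)
for n,z in[("turntable",.045),("nut",.1),("keeper",.0787),("keeper_handle",.1127),("pull1",.069)]:
    for d in bot.cut_out("wrist",n)[:3]: print(n,round(d["score"],2),np.round(d["centre"]),*shape(M,d["mask"],z))
```

```text
[ 5.00009822e-01 -1.84265896e-05  2.31315743e-01]
turntable 0.86 [302. 326.] [ 0.5247 -0.1783] [178.2 238.7] 80.8 [ 0.5161 -0.1692]
nut 0.52 [  4. 538.] [0.6818 0.1604] [ 4.9 35.5] 90.0 [0.6783 0.161 ]
keeper 0.65 [341. 372.] [ 0.5498 -0.2038] [ 60.7 108.3] 80.3 [ 0.5559 -0.2083]
keeper_handle 0.76 [340. 373.] [ 0.5448 -0.172 ] [50.7 94.4] 79.9 [ 0.5485 -0.1754]
pull1 0.79 [344. 271.] [ 0.4475 -0.2287] [46.3 89.1] 89.6 [ 0.4409 -0.2239]
pull1 0.69 [298. 352.] [ 0.5347 -0.153 ] [98.  34.5] 88.7 [ 0.5349 -0.1494]
pull1 0.64 [ 75. 500.] [0.6757 0.1077] [61.3 81.5] 89.9 [0.6761 0.108 ]
```

View pics/c.png

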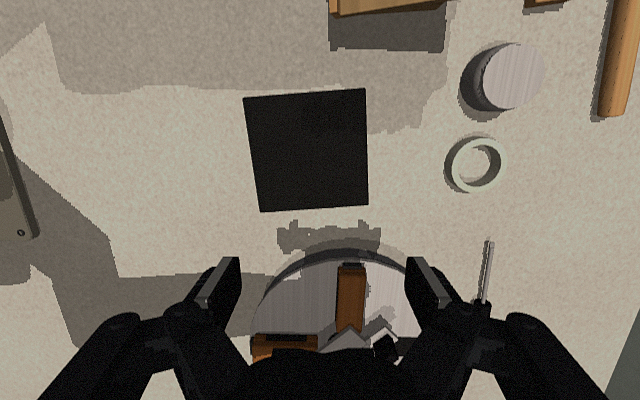

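The wrist picture shows the mat at (307,150), the turntable partly at the bottom, handle near (388,345). The moves need all four keys; moving over the table.

>>> {"op": "move_arm", "data": {"motion": [{"x": -6,"y": 1,"z": -4,"yaw": 0},{"x": -12,"y": 1,"z": -8,"yaw": 0},{"x": -18,"y": 2,"z": -10,"yaw": 0},{"x": -24,"y": 3,"z": -10,"yaw": 0},{"x": -26,"y": 3,"z": -10,"yaw": 0},{"x": -26,"y": 3,"z": -10,"yaw": 0},{"x": -26,"y": 3,"z": -10,"yaw": 0}]}}

```text
clock: 3.58
eef_pos: [0.5298, -0.2596, 0.331]
tool_rot: [0.707, 0.707, 0.0, -0.001]
ft_force: [0.2, 0.1, 0.0]
grip_width: 0.0855
grasp_force: 0.0
```

Run:
```python
from h import *
print(bot.get_obs()["eef_pos"])
M=model("wrist");a=bot.camera("wrist");cv2.imwrite("pics/d.png",a)
for n,z in[("turntable",.045),("nut",.1),("keeper",.0787),("keeper_handle",.1127),("pull1",.069)]:
    for d in bot.cut_out("wrist",n)[:3]: print(n,round(d["score"],2),np.round(d["centre"]),*shape(M,d["mask"],z))
```

```text
[ 0.52984329 -0.25956191  0.3309784 ]
turntable 0.67 [156. 314.] [ 0.5299 -0.2613] [307.6 277.1] 78.2 [ 0.53   -0.2484]
nut 0.84 [157. 323.] [ 0.5316 -0.2442] [51.9 33. ] 11.4 [ 0.5326 -0.2451]
keeper 0.62 [149. 332.] [ 0.5446 -0.2354] [118.5  85. ] 44.0 [ 0.5412 -0.2372]
keeper_handle 0.64 [147. 332.] [ 0.5434 -0.2303] [107.8  76.5] 44.7 [ 0.5397 -0.232 ]
pull1 0.87 [154. 263.] [ 0.4468 -0.2424] [36.6 85.8] 89.9 [ 0.4423 -0.2425]
pull1 0.59 [ 88. 327.] [ 0.5357 -0.1599] [85.  34.3] 88.8 [ 0.5359 -0.1561]
```

View pics/d.png

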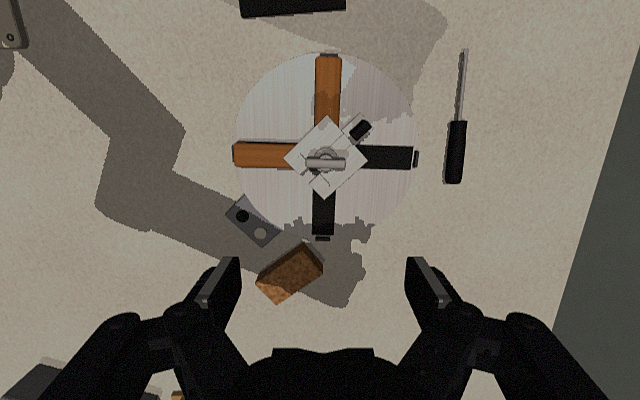

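Run:
```python
from h import *
print(np.round(bot.get_obs()["joint_pos"],3))
M=model("wrist");im=cv2.imread("pics/d.png")
print("keeper corners",np.round(ray(M,[(284,158),(325,115),(368,158),(325,200)],.0787),4)[:,:2])
for n,z in[("nut",.1138)]:
    d=bot.cut_out("wrist",n)[0];g=np.zeros((400,640),np.uint8);g[d["mask"]]=1
    r,c=np.nonzero(g);print(c.min(),c.max(),r.min(),r.max())
ctr=ray(M,[(325.5,158)],.0787)[0];print(ctr)
# expected pixel of points
c0=ctr[:2]
for n,z in (("bar",.1138),("handle",.1127)):
    o=0.06*np.array([np.cos(.785),np.sin(.785)]) if n=="handle" else 0
    print(n,proj(M,[[*(c0+o),z]]))
cv2.imwrite("pics/e.png",cv2.resize(im[90:220,230:425],None,fx=4,fy=4,interpolation=cv2.INTER_CUBIC))
```

```text
[-0.454  0.42   0.515  1.666  0.     1.115]
keeper corners [[ 0.4767 -0.246 ]
 [ 0.5333 -0.1889]
 [ 0.5931 -0.2459]
 [ 0.5337 -0.3071]]
305 345 146 171
[ 0.53415232 -0.24593528  0.0787    ]
bar [[325.79675232 162.6842677 ]]
handle [[360.54465744 128.21572324]]
```

View pics/e.png

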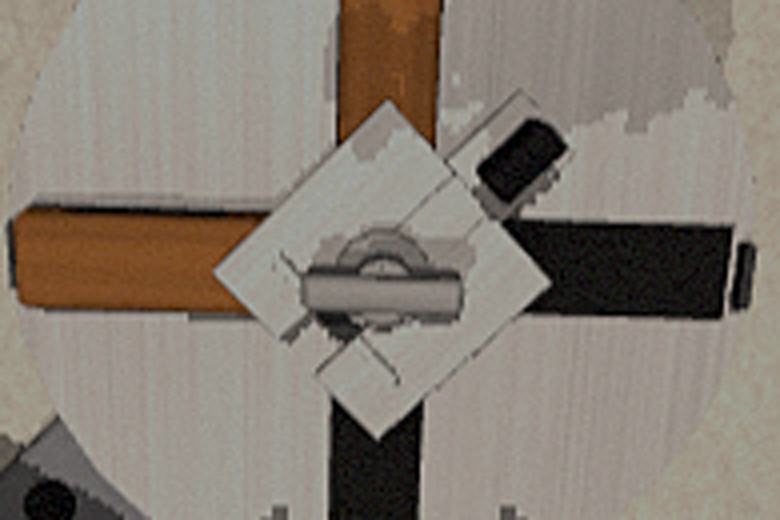

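Close-up: keeper diamond centred on about (0.534,-0.246), handle toward +x+y, nut bar along world x within about 2.5°. Approach the nut.

>>> {"op": "move_arm", "data": {"motion": [{"x": 1.4,"y": 0.4,"z": 0,"yaw": -10},{"x": 1.4,"y": 0.4,"z": 0,"yaw": -20},{"x": 1.4,"y": 0.4,"z": 3,"yaw": -30},{"x": 1.4,"y": 0.4,"z": 6,"yaw": -40},{"x": 1.4,"y": 0.4,"z": 9,"yaw": -50},{"x": 1.4,"y": 0.4,"z": 12,"yaw": -60},{"x": 1.4,"y": 0.4,"z": 15,"yaw": -70},{"x": 1.4,"y": 0.4,"z": 17,"yaw": -80},{"x": 1.4,"y": 0.4,"z": 17,"yaw": -87},{"x": 1.4,"y": 0.4,"z": 17,"yaw": -87}], "gripper": 0.06}}

```text
clock: 5.18
eef_pos: [0.534, -0.2456, 0.1612]
tool_rot: [0.027, 1.0, 0.0, -0.0]
ft_force: [0.6, -0.5, 0.9]
grip_width: 0.0453
grasp_force: 0.0
```

Run:
```python
from h import *
o=bot.get_obs();print(o["eef_pos"],o["joint_pos"][5],o["grip_width"])
M=model("wrist");a=bot.camera("wrist")
r=R();t=o["eef_pos"]
for p in ([.534,-.246,.1138],[.534+.026,-.247,.1138],[.534-.026,-.245,.1138],[*t]): 
  q=proj(M,p)[0];print(q);cv2.circle(a,tuple(int(v) for v in q),2,(0,0,255),-1)
cv2.imwrite("pics/f.png",a)
```

```text
[ 0.5339757  -0.24558605  0.16115981] -0.37786702280353734 0.04533860318324918
[323.22260291 225.93698216]
[323.7472569  258.08649976]
[322.65448608 191.12416825]
[324.03802013 259.09209902]
```

View pics/f.png

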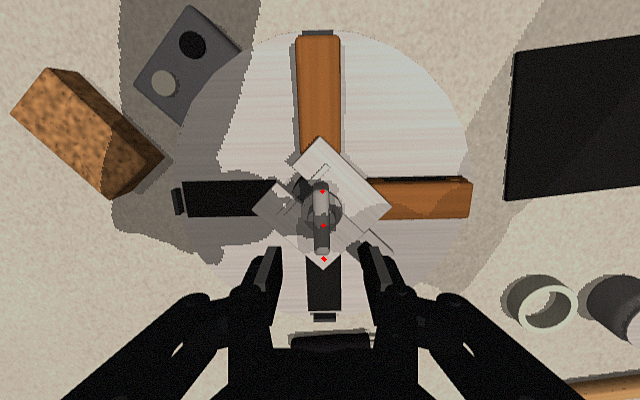

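Bar seen from (321,182) to (322,256), where the prediction puts it, between the fingers. Descend and grip.

>>> {"op": "move_arm", "data": {"motion": [{"x": 0,"y": 0,"z": 3,"yaw": 0},{"x": 0,"y": 0,"z": 5.5,"yaw": 0},{"x": 0,"y": 0,"z": 6.8,"yaw": 0},{"x": 0,"y": 0,"z": 6.8,"yaw": 0}]}}

```text
clock: 5.72
eef_pos: [0.5336, -0.2457, 0.0928]
tool_rot: [0.026, 1.0, 0.0, -0.001]
ft_force: [-0.2, -0.5, 0.7]
grip_width: 0.0451
grasp_force: 0.0
```

>>> {"op": "move_arm", "data": {"motion": [{"x": 0,"y": 0,"z": 0,"yaw": 0},{"x": 0,"y": 0,"z": 0,"yaw": 0},{"x": 0,"y": 0,"z": 0,"yaw": 0},{"x": 0,"y": 0,"z": 0,"yaw": 0},{"x": 0,"y": 0,"z": 0,"yaw": 0}], "gripper": -1}}

```text
clock: 6.35
eef_pos: [0.5349, -0.2467, 0.0947]
tool_rot: [0.026, 1.0, -0.001, 0.001]
ft_force: [-0.2, -0.8, 6.4]
grip_width: 0.0106
grasp_force: 62.2
```

>>> {"op": "move_arm", "data": {"motion": [{"x": 0,"y": 0,"z": -0.15,"yaw": 5},{"x": 0,"y": 0,"z": -0.2,"yaw": 15},{"x": 0,"y": 0,"z": -0.22,"yaw": 25},{"x": 0,"y": 0,"z": -0.25,"yaw": 35},{"x": 0,"y": 0,"z": -0.28,"yaw": 45},{"x": 0,"y": 0,"z": -0.3,"yaw": 55},{"x": 0,"y": 0,"z": -0.33,"yaw": 65},{"x": 0,"y": 0,"z": -0.36,"yaw": 75},{"x": 0,"y": 0,"z": -0.39,"yaw": 85},{"x": 0,"y": 0,"z": -0.42,"yaw": 95},{"x": 0,"y": 0,"z": -0.44,"yaw": 105},{"x": 0,"y": 0,"z": -0.47,"yaw": 115},{"x": 0,"y": 0,"z": -0.5,"yaw": 125},{"x": 0,"y": 0,"z": -0.53,"yaw": 135},{"x": 0,"y": 0,"z": -0.56,"yaw": 145},{"x": 0,"y": 0,"z": -0.58,"yaw": 155},{"x": 0,"y": 0,"z": -0.61,"yaw": 165},{"x": 0,"y": 0,"z": -0.64,"yaw": 175},{"x": 0,"y": 0,"z": -0.68,"yaw": 185},{"x": 0,"y": 0,"z": -0.7,"yaw": 190}]}}

```text
clock: 8.85
eef_pos: [0.5318, -0.2463, 0.1001]
tool_rot: [0.993, -0.115, -0.002, 0.0]
ft_force: [-4.8, -1.5, 4.0]
grip_width: 0.0105
grasp_force: 61.9
```

Run:
```python
from h import *
o=bot.get_obs();print(o["eef_pos"],o["joint_pos"][5],o["ft_torque"],o["ft_force"],R()[:,1])
```

```text
[ 0.53184102 -0.24631102  0.10009707] 2.93997575936665 [-0.33545511  1.01003318  0.157353  ] [-4.80813244 -1.51719237  4.03148783] [-0.22891537 -0.97344529  0.00142516]
```

>>> {"op": "move_arm", "data": {"motion": [{"x": 0,"y": 0,"z": 0,"yaw": 0},{"x": 0,"y": 0,"z": 0,"yaw": 0},{"x": 0,"y": 0,"z": 0,"yaw": 0},{"x": 0,"y": 0,"z": -2.5,"yaw": 0},{"x": 0,"y": 0,"z": -5,"yaw": 0},{"x": 0,"y": 0,"z": -5,"yaw": -10},{"x": 0,"y": 0,"z": -5,"yaw": -20},{"x": 0,"y": 0,"z": -5,"yaw": -30},{"x": 0,"y": 0,"z": -5,"yaw": -40},{"x": 0,"y": 0,"z": -5,"yaw": -50},{"x": 0,"y": 0,"z": -5,"yaw": -60},{"x": 0,"y": 0,"z": -5,"yaw": -70},{"x": 0,"y": 0,"z": -5,"yaw": -80},{"x": 0,"y": 0,"z": -5,"yaw": -90},{"x": 0,"y": 0,"z": -5,"yaw": -90}], "gripper": 0.06}}

```text
clock: 10.72
eef_pos: [0.5341, -0.2459, 0.1502]
tool_rot: [0.783, 0.622, 0.0, -0.0]
ft_force: [-0.7, -0.2, -0.0]
grip_width: 0.0454
grasp_force: 0.0
```

>>> {"op": "move_arm", "data": {"motion": [{"x": 0,"y": 0,"z": 0,"yaw": -10},{"x": 0,"y": 0,"z": 0,"yaw": -20},{"x": 0,"y": 0,"z": 0,"yaw": -30},{"x": 0,"y": 0,"z": 0,"yaw": -40},{"x": 0,"y": 0,"z": 0,"yaw": -50},{"x": 0,"y": 0,"z": 0,"yaw": -60},{"x": 0,"y": 0,"z": 0,"yaw": -70},{"x": 0,"y": 0,"z": 0,"yaw": -80},{"x": 0,"y": 0,"z": 0,"yaw": -90},{"x": 0,"y": 0,"z": 0,"yaw": -90}]}}

```text
clock: 11.98
eef_pos: [0.5341, -0.246, 0.1503]
tool_rot: [0.115, 0.993, 0.0, 0.0]
ft_force: [-0.4, 0.5, -0.7]
grip_width: 0.0453
grasp_force: 0.0
```

Run:
```python
from h import *
o=bot.get_obs();print(o["eef_pos"],o["joint_pos"][5],o["grip_width"],R()[:,1])
M=model("wrist");a=bot.camera("wrist");cv2.imwrite("pics/g.png",a)
d=bot.cut_out("wrist","nut")[:1]
for x in d: print(x["score"],shape(M,x["mask"],.119))
```

```text
[ 0.53408692 -0.24596504  0.15030834] -0.2006216505971232 0.0452716172301193 [2.28947203e-01 9.73438840e-01 4.93276260e-05]
0.86 (array([ 0.5274, -0.2481]), array([28. , 54.4]), 61.5, array([ 0.5255, -0.2456], dtype=float32))
```

View pics/g.png

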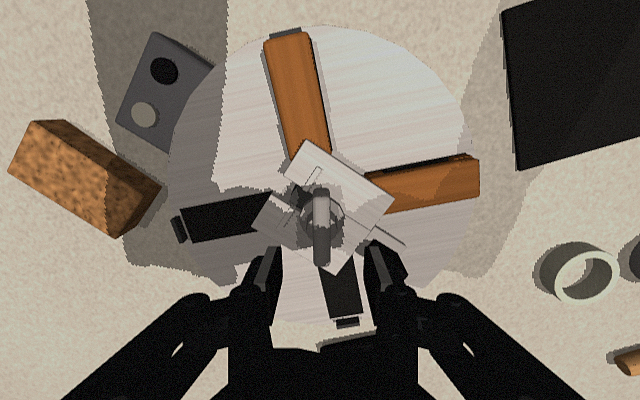

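The bar stands aligned with the tool (321,190–265), so it turned the full 190°. Regrip and turn the rest.

>>> {"op": "move_arm", "data": {"motion": [{"x": 0,"y": 0,"z": 2.5,"yaw": 0},{"x": 0,"y": 0,"z": 5,"yaw": 0},{"x": 0,"y": 0,"z": 5,"yaw": 0}]}}

```text
clock: 12.45
eef_pos: [0.5323, -0.2452, 0.0982]
tool_rot: [0.114, 0.993, 0.001, -0.002]
ft_force: [0.7, 0.5, 0.5]
grip_width: 0.045
grasp_force: 0.0
```

>>> {"op": "move_arm", "data": {"motion": [{"x": 0,"y": 0,"z": 0,"yaw": 0},{"x": 0,"y": 0,"z": 0,"yaw": 0},{"x": 0,"y": 0,"z": 0,"yaw": 0},{"x": 0,"y": 0,"z": 0,"yaw": 0},{"x": 0,"y": 0,"z": -0.05,"yaw": 9},{"x": 0,"y": 0,"z": -0.07,"yaw": 18},{"x": 0,"y": 0,"z": -0.1,"yaw": 27},{"x": 0,"y": 0,"z": -0.12,"yaw": 36},{"x": 0,"y": 0,"z": -0.15,"yaw": 45},{"x": 0,"y": 0,"z": -0.17,"yaw": 54},{"x": 0,"y": 0,"z": -0.2,"yaw": 62},{"x": 0,"y": 0,"z": -0.2,"yaw": 68},{"x": 0,"y": 0,"z": -0.22,"yaw": 72},{"x": 0,"y": 0,"z": -0.22,"yaw": 72}], "gripper": -1}}

```text
clock: 14.2
eef_pos: [0.5336, -0.2481, 0.1038]
tool_rot: [0.676, 0.737, -0.002, 0.001]
ft_force: [-3.4, -5.4, 6.3]
grip_width: 0.0106
grasp_force: 62.3
```

Run:
```python
from h import *
o=bot.get_obs();print(o["eef_pos"],o["joint_pos"][5],o["ft_torque"],R()[:,1])
```

```text
[ 0.53356499 -0.2480986   0.1038436 ] 1.0523728526287586 [-1.00221003  0.74742464 -0.0845167 ] [ 9.96371455e-01  8.51103670e-02 -3.85956153e-04]
```

>>> {"op": "move_arm", "data": {"motion": [{"x": 0,"y": 0,"z": 0,"yaw": 2},{"x": 0,"y": 0,"z": 0,"yaw": 4},{"x": 0,"y": 0,"z": 0,"yaw": 6},{"x": 0,"y": 0,"z": 0,"yaw": 6}]}}

```text
clock: 14.7
eef_pos: [0.5335, -0.2481, 0.104]
tool_rot: [0.714, 0.7, -0.002, 0.002]
ft_force: [-4.8, -3.8, 7.8]
grip_width: 0.0106
grasp_force: 62.4
```

Run:
```python
from h import *
o=bot.get_obs();print(o["eef_pos"],o["joint_pos"][5],o["ft_torque"],o["ft_force"],R()[:,1])
```

```text
[ 0.53345077 -0.24809277  0.10398595] 1.1568087782348724 [-1.11783692  0.87484398  0.09706207] [-4.84106911 -3.77604044  7.84922369] [ 9.99814815e-01 -1.92439926e-02 -7.27039443e-05]
```

>>> {"op": "move_arm", "data": {"motion": [{"x": 0,"y": 0,"z": 0,"yaw": 0},{"x": 0,"y": 0,"z": 0,"yaw": 0},{"x": 0,"y": 0,"z": 0,"yaw": 0},{"x": 0,"y": 0,"z": -3,"yaw": 0},{"x": 0,"y": 0,"z": -6,"yaw": 0},{"x": 1,"y": 1,"z": -7,"yaw": 10},{"x": 2,"y": 2,"z": -7,"yaw": 20},{"x": 3,"y": 3,"z": -7,"yaw": 30},{"x": 4.2,"y": 4.2,"z": -7,"yaw": 40},{"x": 4.2,"y": 4.2,"z": -7,"yaw": 46},{"x": 4.2,"y": 4.2,"z": -7,"yaw": 46}], "gripper": 0.06}}

```text
clock: 16.08
eef_pos: [0.5768, -0.2042, 0.1721]
tool_rot: [0.93, 0.367, -0.0, -0.0]
ft_force: [-1.8, -0.4, -0.0]
grip_width: 0.0451
grasp_force: 0.0
```

Run:
```python
from h import *
o=bot.get_obs();print(o["eef_pos"],o["joint_pos"][5],R()[:,1])
M=model("wrist");a=bot.camera("wrist")
for n,z in(("keeper_handle",.1127),("keeper",.0787),("nut",.121)):
  for x in bot.cut_out("wrist",n)[:2]: print(n,x["score"],x["centre"],shape(M,x["mask"],z))
for k in((.013,.006),(.013,-.006),(-.013,.006),(-.013,-.006)):
  s=.70711;u=.06+k[0];p=[.534+s*(u-k[1]),-.246+s*(u+k[1]),.1127]
  cv2.circle(a,tuple(int(round(v)) for v in proj(M,p)[0]),1,(0,0,255),-1)
cv2.imwrite("pics/h.png",cv2.resize(a[50:400,150:500],None,fx=1.6,fy=1.6))
```

```text
[ 0.57679501 -0.20415903  0.17206309] 2.048733561460293 [ 0.68351429 -0.72993669 -0.00080928]
keeper_handle 0.87 [244.6, 323.7] (array([ 0.5595, -0.2221]), array([100.8,  71.2]), 43.0, array([ 0.5602, -0.2209], dtype=float32))
keeper 0.77 [244.1, 323.2] (array([ 0.5464, -0.2345]), array([120. ,  83.1]), 42.6, array([ 0.5473, -0.2325], dtype=float32))
nut 0.83 [278.2, 324.9] (array([ 0.5443, -0.2427]), array([58.6, 33.4]), 83.0, array([ 0.5427, -0.2392], dtype=float32))
nut 0.74 [83.1, 463.0] (array([ 0.7027, -0.1898]), array([ 18. , 116.1]), 4.2, array([ 0.704, -0.203], dtype=float32))
```

View pics/h.png

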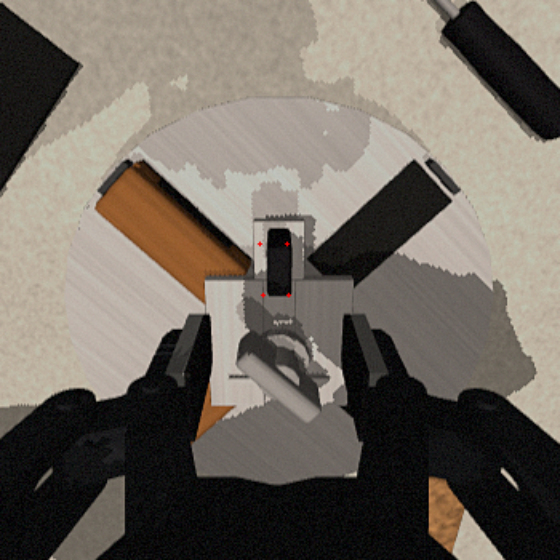

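The handle (crop (279,262)) is aligned with the tool, offset ~2 mm along tool +y; keeper heading about 43°.

>>> {"op": "move_arm", "data": {"motion": [{"x": 0,"y": 0.17,"z": 3,"yaw": 0},{"x": 0,"y": 0.17,"z": 6,"yaw": 0},{"x": 0,"y": 0.17,"z": 8.4,"yaw": 0},{"x": 0,"y": 0.17,"z": 8.4,"yaw": 0}]}}

```text
clock: 16.77
eef_pos: [0.5759, -0.2055, 0.0863]
tool_rot: [0.93, 0.367, -0.002, -0.002]
ft_force: [-0.1, -0.5, 0.2]
grip_width: 0.0451
grasp_force: 0.0
```

>>> {"op": "move_arm", "data": {"motion": [{"x": 0,"y": 0,"z": 0,"yaw": 0},{"x": 0,"y": 0,"z": 0,"yaw": 0},{"x": 0,"y": 0,"z": 0,"yaw": 0},{"x": 0,"y": 0,"z": 0,"yaw": 0},{"x": 0,"y": 0,"z": 0,"yaw": 0}], "gripper": -1}}

```text
clock: 17.4
eef_pos: [0.5789, -0.2063, 0.0902]
tool_rot: [0.93, 0.367, 0.001, 0.001]
ft_force: [0.1, -0.8, 6.0]
grip_width: 0.0108
grasp_force: 62.7
```

>>> {"op": "move_arm", "data": {"motion": [{"x": 0,"y": 0,"z": -0.2,"yaw": 0},{"x": 0,"y": 0,"z": -0.4,"yaw": 0},{"x": 0,"y": 0,"z": -0.5,"yaw": 0},{"x": 0,"y": 0,"z": -0.5,"yaw": 0}]}}

```text
clock: 17.9
eef_pos: [0.5777, -0.2059, 0.0932]
tool_rot: [0.93, 0.366, -0.0, -0.0]
ft_force: [0.7, -1.0, -1.4]
grip_width: 0.0107
grasp_force: 61.6
```

Run:
```python
from h import *
o=bot.get_obs();print(o["eef_pos"],o["ft_force"],o["ft_torque"],R()[:,:2].T)
M=model("side");a=bot.camera("side");p=proj(M,[.55,-.23,.09])[0].astype(int)
cv2.imwrite("pics/i.png",cv2.resize(a[p[1]-60:p[1]+60,p[0]-80:p[0]+80],None,fx=5,fy=5,interpolation=cv2.INTER_CUBIC))
```

```text
[ 0.57773418 -0.20591749  0.09320344] [ 0.73285443 -1.04784064 -1.36947872] [ 0.09962463 -0.05894694 -0.02323905] [[ 7.31390831e-01  6.81958518e-01 -1.76444491e-04]
 [ 6.81958358e-01 -7.31390800e-01 -5.44325247e-04]]
```

View pics/i.png

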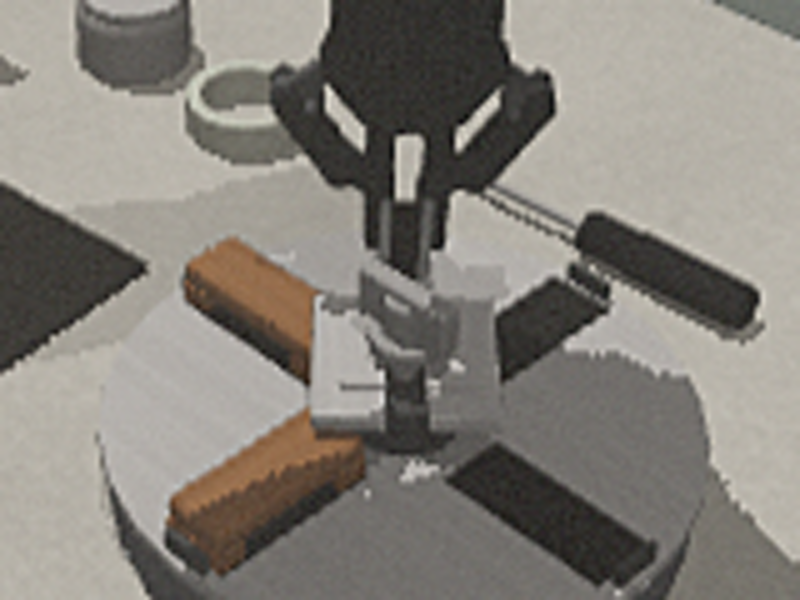

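The plate hangs slightly lifted, gripped squarely by the handle, with clearance under the nut. Draw it out level.

>>> {"op": "move_arm", "data": {"motion": [{"x": 0.5,"y": 0,"z": 0,"yaw": 0},{"x": 1.2,"y": 0,"z": 0,"yaw": 0},{"x": 2,"y": 0,"z": 0,"yaw": 0},{"x": 2.8,"y": 0,"z": 0,"yaw": 0},{"x": 3.6,"y": 0,"z": 0,"yaw": 0},{"x": 4.4,"y": 0,"z": 0,"yaw": 0},{"x": 5.2,"y": 0,"z": 0,"yaw": 0},{"x": 6,"y": 0,"z": 0,"yaw": 0},{"x": 6.8,"y": 0,"z": 0,"yaw": 0},{"x": 7.6,"y": 0,"z": 0,"yaw": 0},{"x": 8.4,"y": 0,"z": 0,"yaw": 0},{"x": 8.6,"y": 0,"z": 0,"yaw": 0},{"x": 8.6,"y": 0,"z": 0,"yaw": 0}]}}

```text
clock: 19.58
eef_pos: [0.6408, -0.1472, 0.0934]
tool_rot: [0.93, 0.367, -0.0, -0.0]
ft_force: [-0.0, -0.5, -2.1]
grip_width: 0.0109
grasp_force: 61.6
```

Run:
```python
from h import *
o=bot.get_obs();print(o["eef_pos"],o["ft_force"],o["ft_torque"],o["joint_pos"])
M=model("side");a=bot.camera("side")
for x in bot.cut_out("side","keeper")[:1]: print(shape(M,x["mask"],.081))
M=model("scene");a=bot.camera("scene")
for n in("keeper","pull1"):
 for x in bot.cut_out("scene",n)[:2]: print(n,x["score"],shape(M,x["mask"],.08))
```

```text
[ 0.6407706  -0.14723744  0.09341004] [-0.04160598 -0.45031146 -2.0668026 ] [ 0.08067065 -0.05251391 -0.0186539 ] [-2.25795126e-01  6.33393332e-01  2.47239275e-01  1.18488626e+00
 -1.43054246e-04  2.16511757e+00]
(array([ 0.6229, -0.1652]), array([172. ,  82.8]), 40.9, array([ 0.6046, -0.1813], dtype=float32))
keeper 0.84 (array([ 0.6068, -0.1771]), array([115. ,  90.4]), 42.1, array([ 0.6  , -0.184], dtype=float32))
pull1 0.88 (array([ 0.4582, -0.2543]), array([44.5, 97.1]), 89.5, array([ 0.4585, -0.2539], dtype=float32))
pull1 0.63 (array([ 0.5447, -0.1724]), array([101.7,  45.6]), 87.2, array([ 0.5418, -0.1701], dtype=float32))
```

>>> {"op": "move_arm", "data": {"motion": [{"x": 0,"y": 0,"z": -3,"yaw": 0},{"x": 0,"y": 0,"z": -6,"yaw": 0},{"x": 0,"y": 0,"z": -9,"yaw": 0},{"x": 0,"y": 0,"z": -9,"yaw": 0}]}}

```text
clock: 20.32
eef_pos: [0.6426, -0.148, 0.1868]
tool_rot: [0.93, 0.366, 0.003, 0.002]
ft_force: [0.3, 0.1, -2.9]
grip_width: 0.0109
grasp_force: 61.8
```

Run:
```python
from h import *
K=np.array(model("wrist")[0]);T=np.array([[1,-.001,-.002,.499],[-.001,-.949,-.315,.08],[-.001,.315,-.949,.373],[0,0,0,1]])
p=ray((K,T),[(243.5,97.5),(365.5,88.5),(368,206),(261,212)],.006)[:,:2];print(p,p.mean(0))
o=bot.get_obs();t=o["eef_pos"];print(t);r=R()
for c in("scene","side"):
  bot.camera(c);M=model(c)
  for x in bot.cut_out(c,"mat")[:1]:
    q=shape(M,x["mask"],.006);print(c,q)
m=p.mean(0);g=np.array([*(m+.06*r[:2,0]),t[2]]);print((g-t)@r*100)
```

```text
[[ 0.40305435  0.09102892]
 [ 0.54979086  0.10098425]
 [ 0.55998846 -0.04766744]
 [ 0.41395269 -0.056267  ]] [0.48169659 0.02201968]
[ 0.64261341 -0.14796978  0.18679881]
scene (array([0.4797, 0.0236]), array([147.5, 155.2]), 2.3, array([0.4588, 0.0208], dtype=float32))
side (array([ 0.6292, -0.1698]), array([81.8, 45.5]), 50.2, array([ 0.6238, -0.1717], dtype=float32))
[  5.81813319 -23.40644116  -0.1111177 ]
```

>>> {"op": "move_arm", "data": {"motion": [{"x": 1,"y": -3,"z": 0,"yaw": 0},{"x": 2,"y": -8,"z": 0,"yaw": 0},{"x": 3.2,"y": -13,"z": 0,"yaw": 0},{"x": 4.5,"y": -18,"z": 0,"yaw": 0},{"x": 5.5,"y": -22,"z": 3,"yaw": 0},{"x": 5.9,"y": -23.4,"z": 7,"yaw": 0},{"x": 5.9,"y": -23.4,"z": 11,"yaw": 0},{"x": 5.9,"y": -23.4,"z": 13.5,"yaw": 0},{"x": 5.9,"y": -23.4,"z": 14.5,"yaw": 0},{"x": 5.9,"y": -23.4,"z": 14.5,"yaw": 0}]}}

```text
clock: 21.78
eef_pos: [0.5235, 0.0639, 0.0376]
tool_rot: [0.93, 0.366, -0.001, -0.0]
ft_force: [0.0, -0.5, -0.9]
grip_width: 0.011
grasp_force: 61.6
```

Run:
```python
from h import *
o=bot.get_obs();print(o["eef_pos"],o["ft_force"],o["joint_pos"])
```

```text
[0.52349077 0.06387117 0.03757271] [ 0.01739324 -0.49238618 -0.9016624 ] [ 1.21417596e-01  4.60396676e-01 -2.20493223e-01  8.92278745e-01
 -1.31367568e-05  2.51263448e+00]
```

Lower the last centimetre gently, then release.

>>> {"op": "move_arm", "data": {"motion": [{"x": 0.1,"y": 0,"z": 0.5,"yaw": 0},{"x": 0.1,"y": 0,"z": 0.8,"yaw": 0},{"x": 0.1,"y": 0,"z": 1.05,"yaw": 0},{"x": 0.1,"y": 0,"z": 1.2,"yaw": 0},{"x": 0.1,"y": 0,"z": 1.2,"yaw": 0}]}}

```text
clock: 22.4
eef_pos: [0.525, 0.0647, 0.0265]
tool_rot: [0.93, 0.367, -0.0, -0.0]
ft_force: [0.3, -0.1, -1.5]
grip_width: 0.0105
grasp_force: 61.6
```

>>> {"op": "move_arm", "data": {"motion": [{"x": 0,"y": 0,"z": 0,"yaw": 0},{"x": 0,"y": 0,"z": 0,"yaw": 0},{"x": 0,"y": 0,"z": 0,"yaw": 0},{"x": 0,"y": 0,"z": -3,"yaw": 0},{"x": 0,"y": 0,"z": -8,"yaw": 0},{"x": 0,"y": 0,"z": -14,"yaw": 0},{"x": 0,"y": 0,"z": -20,"yaw": 0},{"x": -5,"y": 0,"z": -24,"yaw": 0},{"x": -10,"y": 0,"z": -24,"yaw": 0},{"x": -10,"y": 0,"z": -24,"yaw": 0},{"x": -10,"y": 0,"z": -24,"yaw": 0}], "gripper": 0.06}}

```text
clock: 23.78
eef_pos: [0.4522, -0.0035, 0.2667]
tool_rot: [0.931, 0.366, 0.001, 0.0]
ft_force: [0.1, 0.3, -0.5]
grip_width: 0.0453
grasp_force: 0.0
```

Run:
```python
from h import *
o=bot.get_obs();print(o["eef_pos"],o["joint_pos"])
M=model("wrist");a=bot.camera("wrist");cv2.imwrite("pics/j.png",a)
for n,z in(("keeper",.014),("mat",.006),("rack_face",.075),("wax",.05)):
  for x in bot.cut_out("wrist",n)[:1]: print(n,x["score"],x["centre"],shape(M,x["mask"],z))
```

```text
[ 0.45222473 -0.00346379  0.26671984] [-7.83405032e-03  1.31481286e-01 -3.79744978e-02  1.40029867e+00
  2.60398106e-04  2.38379605e+00]
keeper 0.81 [130.0, 323.0] (array([0.4935, 0.034 ]), array([117.8,  84.4]), 42.1, array([0.4899, 0.0312], dtype=float32))
mat 0.89 [137.7, 323.2] (array([0.4823, 0.0229]), array([149.6, 148.5]), 4.1, array([0.4839, 0.0237], dtype=float32))
rack_face 0.63 [11.7, 244.0] (array([0.515 , 0.1739]), array([29.9, 62.9]), 42.9, array([0.5198, 0.1751], dtype=float32))
```

View pics/j.png

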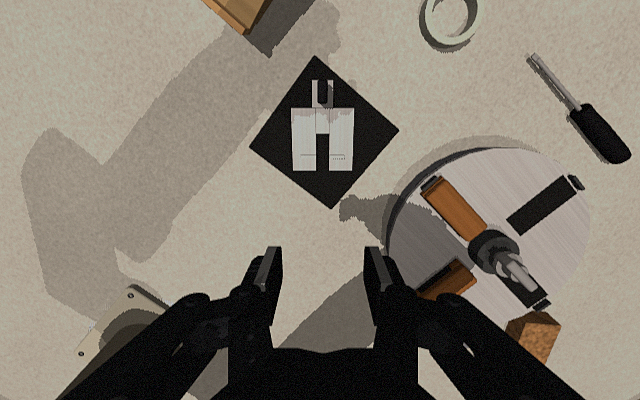

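Keeper lies flat in the mat's middle, handle up (323,135); the nut stayed up, two pulls remain at (455,205) and (445,280). Now look at the rack.

>>> {"op": "move_arm", "data": {"motion": [{"x": 2,"y": -1.5,"z": -2,"yaw": -10},{"x": 4,"y": -3,"z": -4,"yaw": -20},{"x": 6,"y": -5,"z": -6,"yaw": -30},{"x": 8,"y": -7,"z": -6,"yaw": -40},{"x": 10,"y": -8,"z": -6,"yaw": -50},{"x": 12,"y": -10,"z": -6,"yaw": -60},{"x": 14,"y": -11,"z": -6,"yaw": -70},{"x": 16,"y": -13,"z": -6,"yaw": -80},{"x": 18,"y": -14,"z": -6,"yaw": -90},{"x": 20,"y": -16,"z": -6,"yaw": -100},{"x": 22,"y": -18,"z": -6,"yaw": -110},{"x": 24,"y": -19,"z": -6,"yaw": -120},{"x": 26,"y": -20.7,"z": -6,"yaw": -130},{"x": 26,"y": -20.7,"z": -6,"yaw": -137},{"x": 26,"y": -20.7,"z": -6,"yaw": -137}]}}

```text
clock: 25.9
eef_pos: [0.5008, 0.3261, 0.3255]
tool_rot: [0.0, 1.0, -0.0, -0.001]
ft_force: [-1.1, 1.0, 0.2]
grip_width: 0.0456
grasp_force: 0.0
```

Run:
```python
from h import *
o=bot.get_obs();print(o["eef_pos"],o["joint_pos"],R()[:,1])
M=model("wrist");a=bot.camera("wrist")
np.save("rackM.npy",M[1])
for x in bot.cut_out("wrist","rack_face")[:1]:
  print(x["score"],x["centre"],shape(M,x["mask"],.075))
# overlay of assumed rack face
def face(x0,y0,yaw,u,v,w=0):
  s=.31;px=u*np.cos(s)-w*np.sin(s);pz=.075+u*np.sin(s)+w*np.cos(s)
  return [x0+px*np.cos(yaw)-v*np.sin(yaw),y0+px*np.sin(yaw)+v*np.cos(yaw),pz]
for u in(-.067,.067):
  for v in(-.165,.165):
    q=proj(M,face(.5625,.334,.06,u,v))[0];print(u,v,q);cv2.circle(a,tuple(int(k) for k in q),3,(0,0,255),-1)
cv2.imwrite("pics/k.png",a)
```

```text
[0.50081466 0.32613091 0.32548636] [ 5.77233251e-01  4.37804026e-01  5.27201323e-01  1.66171344e+00
 -2.82373681e-05  5.77348500e-01] [ 1.14690694e-04  9.99999629e-01 -8.53182381e-04]
0.97 [209.1, 331.3] (array([0.5655, 0.3306]), array([146.6, 344.9]), 3.5, array([0.5612, 0.3334], dtype=float32))
-0.067 -0.165 [214.31343193 171.25604914]
-0.067 0.165 [440.18687116 157.66083887]
0.067 -0.165 [219.80140338 262.04480542]
0.067 0.165 [445.20528652 250.02408678]
```

View pics/k.png

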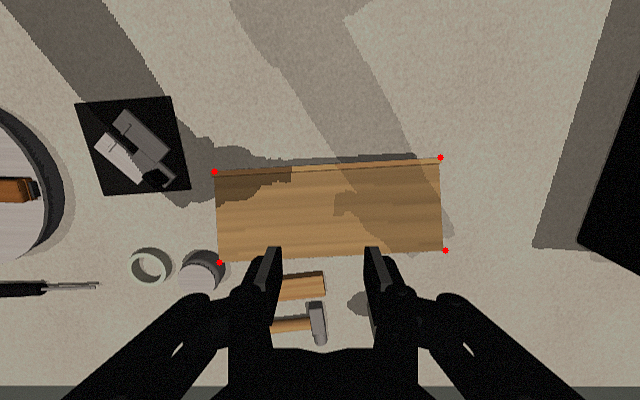

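The predicted corners fit the rack: centre (0.5625,0.334), yaw 3.4°. Fetch the first pull.

>>> {"op": "move_arm", "data": {"motion": [{"x": 0.5,"y": -4,"z": 0,"yaw": 0},{"x": 1,"y": -9,"z": 0,"yaw": 0},{"x": 1.5,"y": -14,"z": 0,"yaw": 0},{"x": 2,"y": -19,"z": 0,"yaw": 0},{"x": 2.5,"y": -24,"z": 0,"yaw": 0},{"x": 3,"y": -29,"z": 0,"yaw": 0},{"x": 3.5,"y": -34,"z": 1,"yaw": 0},{"x": 4,"y": -39,"z": 2,"yaw": 0},{"x": 4.5,"y": -44,"z": 4,"yaw": 1},{"x": 5,"y": -49,"z": 6,"yaw": 2},{"x": 5.3,"y": -54,"z": 7,"yaw": 2},{"x": 5.3,"y": -56.9,"z": 8,"yaw": 2},{"x": 5.3,"y": -56.9,"z": 8,"yaw": 2},{"x": 5.3,"y": -56.9,"z": 8,"yaw": 2}], "gripper": 0.5}}

```text
clock: 27.75
eef_pos: [0.4478, -0.2435, 0.2468]
tool_rot: [0.018, 1.0, 0.0, 0.0]
ft_force: [0.2, -0.0, 0.8]
grip_width: 0.0639
grasp_force: 0.0
```

```bash
cat >> h.py <<'E'
def look(path,goals=()):
    o=bot.get_obs();t=o["eef_pos"];r=R();print(t,np.round(o["joint_pos"],2),o["grip_width"],"tooly",np.round(r[:,1],3))
    M=model("wrist");a=bot.camera("wrist")
    for x in bot.cut_out("wrist","pull1")[:4]: print(round(x["score"],2),np.round(x["centre"]),*shape(M,x["mask"],.069))
    cv2.imwrite(path,a)
    for g in goals: print("goal",g,"tool cm",np.round((np.array(g)-t)@r*100,2))
E
python3 -c "
from h import *
look('pics/l.png',[(.4475,-.243,.05)])"
```

```text
[ 0.4477656  -0.24350068  0.24677279] [-0.5   0.25  0.06  1.38  0.   -0.46] 0.06390530664956404 tooly [0.036 0.999 0.   ]
0.94 [177. 324.] [ 0.4446 -0.2456] [34.4 89.3] 87.9 [ 0.4436 -0.2452]
0.86 [240. 387.] [ 0.5288 -0.1639] [89.9 40.9] 88.9 [ 0.529  -0.1639]
goal (0.4475, -0.243, 0.05) tool cm [ 0.03  0.04 19.68]
```

View pics/l.png

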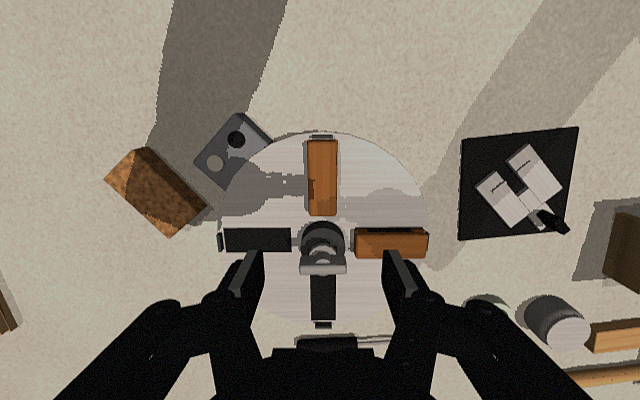

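Pull A is centred at (322,178), square to the tool, clear space on both sides.

>>> {"op": "move_arm", "data": {"motion": [{"x": 0.2,"y": -0.1,"z": 5,"yaw": 0},{"x": 0.2,"y": -0.1,"z": 10,"yaw": 0},{"x": 0.2,"y": -0.1,"z": 15,"yaw": 0},{"x": 0.2,"y": -0.1,"z": 18,"yaw": 0},{"x": 0.2,"y": -0.1,"z": 19.7,"yaw": 0},{"x": 0.2,"y": -0.1,"z": 19.7,"yaw": 0}]}}

```text
clock: 28.6
eef_pos: [0.4453, -0.2432, 0.0487]
tool_rot: [0.017, 1.0, 0.001, -0.001]
ft_force: [-0.2, 0.6, 0.7]
grip_width: 0.0638
grasp_force: 0.0
```

>>> {"op": "move_arm", "data": {"motion": [{"x": 0,"y": 0,"z": 0,"yaw": 0},{"x": 0,"y": 0,"z": 0,"yaw": 0},{"x": 0,"y": 0,"z": 0,"yaw": 0},{"x": 0,"y": 0,"z": 0,"yaw": 0},{"x": 0,"y": 0,"z": 0,"yaw": 0}], "gripper": -1}}

```text
clock: 29.22
eef_pos: [0.4472, -0.2452, 0.0512]
tool_rot: [0.017, 1.0, -0.001, 0.002]
ft_force: [-1.1, 1.8, 6.2]
grip_width: 0.0325
grasp_force: 60.4
```

>>> {"op": "move_arm", "data": {"motion": [{"x": 0,"y": 0,"z": -1,"yaw": 0},{"x": 0,"y": 0,"z": -3,"yaw": 0},{"x": 0,"y": 0,"z": -7,"yaw": 0},{"x": 0,"y": 0,"z": -12,"yaw": 0},{"x": 0,"y": 0,"z": -15,"yaw": 0},{"x": 0,"y": 0,"z": -15,"yaw": 0}]}}

```text
clock: 29.98
eef_pos: [0.4474, -0.2457, 0.2028]
tool_rot: [0.018, 1.0, -0.002, 0.003]
ft_force: [-0.9, 0.3, -0.8]
grip_width: 0.0326
grasp_force: 59.8
```

```bash
python3 -c "
from h import *
look('pics/m.png',[(.5634,.3681,.16)])"
```

```text
[ 0.44743029 -0.24566997  0.2027606 ] [-0.5   0.27 -0.03  1.26 -0.   -0.47] 0.03257371862631155 tooly [ 0.035  0.999 -0.003]
0.58 [257. 324.] [ 0.5374 -0.2504] [ 72.9 205.7] 88.0 [ 0.5272 -0.2502]
goal (0.5634, 0.3681, 0.16) tool cm [-9.41 61.76  4.14]
```

>>> {"op": "move_arm", "data": {"motion": [{"x": 0,"y": 3,"z": 0,"yaw": 0},{"x": 0,"y": 7,"z": 0,"yaw": 0},{"x": 0,"y": 12,"z": 0,"yaw": 0},{"x": 0,"y": 17,"z": 0,"yaw": 0},{"x": 0,"y": 22,"z": 0,"yaw": 0},{"x": -1,"y": 27,"z": 0,"yaw": 0},{"x": -2,"y": 32,"z": 0,"yaw": -1},{"x": -3,"y": 37,"z": 0,"yaw": -2},{"x": -4.5,"y": 42,"z": 0,"yaw": -3},{"x": -6,"y": 47,"z": 0,"yaw": -4},{"x": -7.5,"y": 52,"z": 0,"yaw": -5},{"x": -8.5,"y": 57,"z": 0,"yaw": -5.5},{"x": -9.4,"y": 60,"z": 0,"yaw": -5.5},{"x": -9.4,"y": 61.8,"z": 0,"yaw": -5.5},{"x": -9.4,"y": 61.8,"z": 0,"yaw": -5.5},{"x": -9.4,"y": 61.8,"z": 0,"yaw": -5.5}]}}

```text
clock: 32.08
eef_pos: [0.5608, 0.3686, 0.198]
tool_rot: [-0.03, 1.0, -0.001, -0.001]
ft_force: [-0.1, -0.7, -1.3]
grip_width: 0.0326
grasp_force: 59.9
```

```bash
python3 -c "
from h import *
look('pics/n.png',[(.5634,.3681,.095)])"
```

```text
[0.56079789 0.36855169 0.19801671] [ 0.58  0.61  0.48  1.45 -0.    0.52] 0.0325984330948765 tooly [-0.061  0.998 -0.002]
0.95 [258. 323.] [0.646  0.3718] [200.6  72.4] 3.4 [0.6363 0.3717]
0.28 [279. 108.] [0.6721 0.1399] [63.4 92.5] 49.3 [0.6736 0.1388]
goal (0.5634, 0.3681, 0.095) tool cm [-0.28 -0.04 10.3 ]
```

>>> {"op": "move_arm", "data": {"motion": [{"x": -0.2,"y": 0,"z": 4,"yaw": 0},{"x": -0.2,"y": 0,"z": 8,"yaw": 0},{"x": -0.2,"y": 0,"z": 9.5,"yaw": 0},{"x": -0.2,"y": 0,"z": 10.2,"yaw": 0},{"x": -0.2,"y": 0,"z": 10.6,"yaw": 0},{"x": -0.2,"y": 0,"z": 10.6,"yaw": 0}]}}

```text
clock: 32.92
eef_pos: [0.5638, 0.3696, 0.0962]
tool_rot: [-0.03, 1.0, 0.0, 0.001]
ft_force: [-3.9, -3.3, 4.2]
grip_width: 0.0325
grasp_force: 60.4
```

>>> {"op": "move_arm", "data": {"motion": [{"x": 0,"y": 0,"z": 0.3,"yaw": 0},{"x": 0,"y": 0,"z": 0.6,"yaw": 0},{"x": 0,"y": 0,"z": 0.8,"yaw": 0},{"x": 0,"y": 0,"z": 0.8,"yaw": 0}]}}

```text
clock: 33.42
eef_pos: [0.5624, 0.3698, 0.0905]
tool_rot: [-0.031, 1.0, 0.001, 0.0]
ft_force: [-11.8, -5.7, 15.6]
grip_width: 0.0324
grasp_force: 63.4
```

>>> {"op": "move_arm", "data": {"motion": [{"x": 0,"y": 0,"z": 0.3,"yaw": 0},{"x": 0,"y": 0,"z": 0.6,"yaw": 0},{"x": 0,"y": 0,"z": 0.6,"yaw": 0},{"x": 0,"y": 0,"z": 0.6,"yaw": 0}]}}

```text
clock: 33.92
eef_pos: [0.5615, 0.3697, 0.084]
tool_rot: [-0.031, 1.0, 0.0, -0.001]
ft_force: [-13.7, -4.8, 14.8]
grip_width: 0.0328
grasp_force: 66.0
```

>>> {"op": "move_arm", "data": {"motion": [{"x": 0,"y": 0,"z": 0,"yaw": 0},{"x": 0,"y": 0,"z": 0,"yaw": 0},{"x": 0,"y": 0,"z": 0,"yaw": 0},{"x": 0,"y": 0,"z": 0,"yaw": 0},{"x": 0,"y": 0,"z": -4,"yaw": 0},{"x": 0,"y": 0,"z": -9,"yaw": 0},{"x": 4,"y": 0,"z": -13,"yaw": 0},{"x": 6,"y": -2,"z": -18,"yaw": 0},{"x": 7,"y": -4,"z": -22,"yaw": 0},{"x": 7,"y": -4,"z": -22,"yaw": 0},{"x": 7,"y": -4,"z": -22,"yaw": 0}], "gripper": 0.4}}

```text
clock: 35.3
eef_pos: [0.4961, 0.3256, 0.299]
tool_rot: [-0.03, 1.0, 0.0, -0.0]
ft_force: [-0.2, 0.8, -1.0]
grip_width: 0.0597
grasp_force: 0.0
```

```bash
python3 -c "
from h import *
look('pics/o.png',[(.537,-.16,.25)])"
```

```text
[0.49606888 0.32558867 0.29899411] [0.58 0.42 0.44 1.58 0.   0.52] 0.05966701673937209 tooly [-0.061  0.998  0.   ]
0.71 [178.   2.] [ 0.5319 -0.0977] [15.3 40. ] 73.9 [ 0.5315 -0.1013]
0.57 [224. 354.] [0.5726 0.3717] [103.3  39.3] 5.0 [0.5711 0.3717]
goal (0.537, -0.16, 0.25) tool cm [ -1.13 -48.72   4.9 ]
```

View pics/o.png

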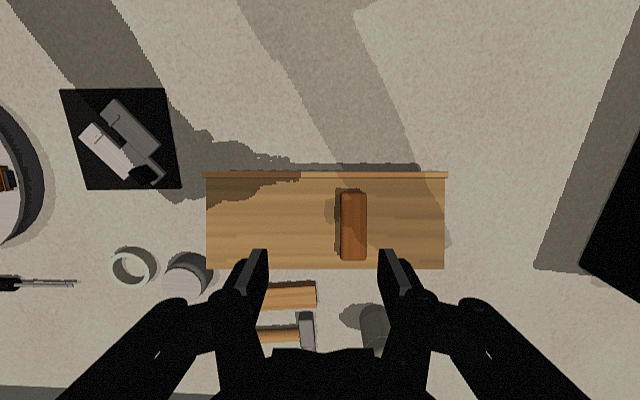

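Pull A stands on the rack pointing down the slope (353,225). Fetch pull B.

>>> {"op": "move_arm", "data": {"motion": [{"x": 0,"y": -4,"z": 0,"yaw": 8},{"x": 0,"y": -8,"z": 0,"yaw": 17},{"x": 0,"y": -13,"z": 0,"yaw": 26},{"x": 0,"y": -18,"z": 0,"yaw": 35},{"x": 0,"y": -23,"z": 0,"yaw": 44},{"x": 0,"y": -28,"z": 0,"yaw": 53},{"x": 0,"y": -33,"z": 0,"yaw": 62},{"x": 0,"y": -38,"z": 0,"yaw": 71},{"x": 0,"y": -43,"z": 2,"yaw": 80},{"x": -0.6,"y": -47,"z": 3,"yaw": 89},{"x": -1.1,"y": -48.7,"z": 4.9,"yaw": 95.5},{"x": -1.1,"y": -48.7,"z": 4.9,"yaw": 95.5},{"x": -1.1,"y": -48.7,"z": 4.9,"yaw": 95.5}], "gripper": 0.5}}

```text
clock: 37.02
eef_pos: [0.5365, -0.1591, 0.25]
tool_rot: [0.719, 0.695, -0.0, -0.001]
ft_force: [-0.7, 0.1, 0.5]
grip_width: 0.0644
grasp_force: 0.0
```

```bash
python3 -c "
from h import *
look('pics/p.png',[(.537,-.16,.05)])"
```

```text
[ 0.53648004 -0.15905421  0.24995657] [-0.29  0.36  0.21  1.43  0.    1.32] 0.06436588980386343 tooly [ 0.999 -0.033 -0.002]
0.7 [ 23. 280.] [0.4895 0.0073] [70.5 72.4] 43.4 [ 0.4911 -0.0009]
0.65 [178. 320.] [ 0.5352 -0.1593] [89.5 34.4] 87.8 [ 0.5355 -0.1574]
goal (0.537, -0.16, 0.05) tool cm [-0.11  0.09 20.  ]
```

>>> {"op": "move_arm", "data": {"motion": [{"x": 0,"y": -0.1,"z": 5,"yaw": 0},{"x": 0,"y": -0.1,"z": 10,"yaw": 0},{"x": 0,"y": -0.1,"z": 15,"yaw": 0},{"x": 0,"y": -0.1,"z": 18,"yaw": 0},{"x": 0,"y": -0.1,"z": 20,"yaw": 0},{"x": 0,"y": -0.1,"z": 20,"yaw": 0}]}}

```text
clock: 37.88
eef_pos: [0.5347, -0.1586, 0.0497]
tool_rot: [0.719, 0.695, -0.001, -0.001]
ft_force: [0.2, -1.1, 0.9]
grip_width: 0.0636
grasp_force: 0.0
```

>>> {"op": "move_arm", "data": {"motion": [{"x": 0,"y": 0,"z": 0,"yaw": 0},{"x": 0,"y": 0,"z": 0,"yaw": 0},{"x": 0,"y": 0,"z": 0,"yaw": 0},{"x": 0,"y": 0,"z": 0,"yaw": 0},{"x": 0,"y": 0,"z": 0,"yaw": 0}], "gripper": -1}}

```text
clock: 38.5
eef_pos: [0.5372, -0.16, 0.0525]
tool_rot: [0.719, 0.695, 0.001, 0.002]
ft_force: [-0.3, 0.4, 5.7]
grip_width: 0.0322
grasp_force: 61.1
```

>>> {"op": "move_arm", "data": {"motion": [{"x": 0,"y": 0,"z": -1,"yaw": 0},{"x": 0,"y": 0,"z": -3,"yaw": 0},{"x": 0,"y": 0,"z": -7,"yaw": 0},{"x": 0,"y": 0,"z": -12,"yaw": 0},{"x": 0,"y": 0,"z": -15,"yaw": 0},{"x": 0,"y": 0,"z": -15,"yaw": 0}]}}

```text
clock: 39.25
eef_pos: [0.5374, -0.1604, 0.204]
tool_rot: [0.719, 0.695, 0.002, 0.003]
ft_force: [-0.2, -0.7, -1.2]
grip_width: 0.0324
grasp_force: 60.3
```

```bash
python3 -c "
from h import *
look('pics/q.png',[(.5674,.30,.20)])"
```

```text
[ 0.5374033  -0.16044531  0.20403114] [-0.29  0.37  0.11  1.31 -0.    1.32] 0.03242703482704717 tooly [ 0.999 -0.035  0.007]
goal (0.5674, 0.3, 0.2) tool cm [46.12  1.38  0.33]
```

>>> {"op": "move_arm", "data": {"motion": [{"x": 3,"y": 0,"z": 0,"yaw": -5},{"x": 7,"y": 0,"z": 0,"yaw": -14},{"x": 11,"y": 0,"z": 0,"yaw": -23},{"x": 15,"y": 0,"z": 0,"yaw": -32},{"x": 19,"y": 0,"z": 0,"yaw": -41},{"x": 23,"y": 0,"z": 0,"yaw": -50},{"x": 27,"y": 0,"z": 0,"yaw": -59},{"x": 31,"y": 0,"z": 0,"yaw": -68},{"x": 35,"y": 0.4,"z": 0,"yaw": -77},{"x": 39,"y": 0.8,"z": 0,"yaw": -86},{"x": 43,"y": 1.2,"z": 0,"yaw": -93},{"x": 46.1,"y": 1.3,"z": 0,"yaw": -95.4},{"x": 46.1,"y": 1.3,"z": 0,"yaw": -95.4},{"x": 46.1,"y": 1.3,"z": 0,"yaw": -95.4}]}}

```text
clock: 41.1
eef_pos: [0.5639, 0.2996, 0.1986]
tool_rot: [-0.03, 1.0, -0.001, -0.002]
ft_force: [-0.3, -0.7, -0.6]
grip_width: 0.0322
grasp_force: 60.3
```

```bash
python3 -c "
from h import *
look('pics/r.png',[(.567,.30,.098)])
bot.camera('scene');M=model('scene')
for x in bot.cut_out('scene','pull1')[:4]: print(x['score'],shape(M,x['mask'],.098))
"
```

```text
[0.56387245 0.29964842 0.19860975] [ 0.49  0.54  0.36  1.4  -0.    0.43] 0.03216852346331831 tooly [-0.059  0.998 -0.002]
0.9 [202. 399.] [0.571  0.3762] [105.7  43.1] 6.8 [0.5689 0.3759]
0.77 [258. 321.] [0.648  0.3032] [200.4  72.9] 3.4 [0.6388 0.3025]
goal (0.567, 0.3, 0.098) tool cm [-0.35  0.04 10.06]
0.69 (array([0.51  , 0.4318]), array([103.5,  61. ]), 0.9, array([0.5215, 0.4306], dtype=float32))
0.52 (array([0.5695, 0.3664]), array([94.5, 60. ]), 22.4, array([0.5695, 0.3667], dtype=float32))
```

>>> {"op": "move_arm", "data": {"motion": [{"x": -0.2,"y": 0,"z": 4,"yaw": 0},{"x": -0.2,"y": 0,"z": 8,"yaw": 0},{"x": -0.2,"y": 0,"z": 9.5,"yaw": 0},{"x": -0.2,"y": 0,"z": 10.2,"yaw": 0},{"x": -0.2,"y": 0,"z": 10.8,"yaw": 0},{"x": -0.2,"y": 0,"z": 11.1,"yaw": 0},{"x": -0.2,"y": 0,"z": 11.4,"yaw": 0},{"x": -0.2,"y": 0,"z": 11.4,"yaw": 0}]}}

```text
clock: 42.3
eef_pos: [0.5655, 0.3004, 0.0914]
tool_rot: [-0.03, 1.0, 0.0, 0.0]
ft_force: [-11.8, -4.9, 14.3]
grip_width: 0.0325
grasp_force: 63.7
```

>>> {"op": "move_arm", "data": {"motion": [{"x": 0,"y": 0,"z": 0.3,"yaw": 0},{"x": 0,"y": 0,"z": 0.6,"yaw": 0},{"x": 0,"y": 0,"z": 0.6,"yaw": 0},{"x": 0,"y": 0,"z": 0.6,"yaw": 0}]}}

```text
clock: 42.8
eef_pos: [0.5646, 0.3003, 0.0848]
tool_rot: [-0.03, 1.0, 0.0, -0.001]
ft_force: [-13.2, -5.7, 14.4]
grip_width: 0.0323
grasp_force: 66.2
```

>>> {"op": "move_arm", "data": {"motion": [{"x": 0,"y": 0,"z": 0,"yaw": 0},{"x": 0,"y": 0,"z": 0,"yaw": 0},{"x": 0,"y": 0,"z": 0,"yaw": 0},{"x": 0,"y": 0,"z": 0,"yaw": 0},{"x": 0,"y": 0,"z": -4,"yaw": 0},{"x": 0,"y": 0,"z": -9,"yaw": 0},{"x": 4,"y": 0,"z": -13,"yaw": 0},{"x": 6,"y": 0,"z": -18,"yaw": 0},{"x": 8,"y": 1,"z": -22,"yaw": 0},{"x": 8,"y": 3,"z": -22,"yaw": 0},{"x": 8,"y": 3,"z": -22,"yaw": 0},{"x": 8,"y": 3,"z": -22,"yaw": 0}], "gripper": 0.3}}

```text
clock: 44.3
eef_pos: [0.4848, 0.3253, 0.2983]
tool_rot: [-0.03, 1.0, -0.001, -0.002]
ft_force: [-0.1, 0.5, -1.0]
grip_width: 0.0554
grasp_force: 0.0
```

Run:
```python
from h import *
look('pics/s.png')
a=cv2.imread('pics/s.png');M=model("wrist")
def face(u,v,w=0,x0=.5625,y0=.334,yaw=.06):
  s=.31;px=u*np.cos(s)-w*np.sin(s);pz=.075+u*np.sin(s)+w*np.cos(s)
  return [x0+px*np.cos(yaw)-v*np.sin(yaw),y0+px*np.sin(yaw)+v*np.cos(yaw),pz]
for v in(-.034,.034):
  q=proj(M,[face(u,v+d,.024) for u,d in((-.045,-.017),(-.045,.017),(.045,.017),(.045,-.017))]).round().astype(int)
  cv2.polylines(a,[q],True,(0,0,255),1)
q=proj(M,[face(u,v) for u,v in((-.067,-.165),(-.067,.165),(.067,.165),(.067,-.165))]).round().astype(int)
cv2.polylines(a,[q],True,(0,255,0),1)
b=bot.camera("scene")
w=cv2.resize(a[60:300,160:480],None,fx=1.75,fy=1.75);s=cv2.resize(b[80:320,180:480],(225,180))
s2=np.zeros((w.shape[0],225,3),np.uint8);s2[:180]=s;c=bot.camera("side")[130:330,170:470];s2[190:340]=cv2.resize(c,(225,150))
cv2.imwrite("pics/t.png",np.hstack([w,s2]));print(w.shape)
M=model("wrist")
for n,z in(("tape",.024),("wax",.05),("offcut",.02)):
  for x in bot.cut_out("wrist",n)[:1]: print(n,shape(M,x["mask"],z))
```

```text
[0.484843   0.32526442 0.29826676] [ 0.59  0.4   0.41  1.58 -0.    0.53] 0.055446044298126315 tooly [-0.059  0.998 -0.002]
0.85 [234. 355.] [0.5742 0.3721] [104.2  36.8] 3.4 [0.5719 0.3715]
0.77 [233. 301.] [0.5779 0.2976] [105.9  38.4] 2.8 [0.5764 0.2977]
(420, 560, 3)
tape (array([0.6866, 0.0168]), array([67.8, 87.4]), 47.0, array([0.6867, 0.0168], dtype=float32))
wax (array([0.6807, 0.1215]), array([66.5, 93.9]), 60.0, array([0.6769, 0.1214], dtype=float32))
offcut (array([0.7287, 0.2798]), array([57.4, 97.5]), 7.5, array([0.7288, 0.2833], dtype=float32))
```

View pics/t.png

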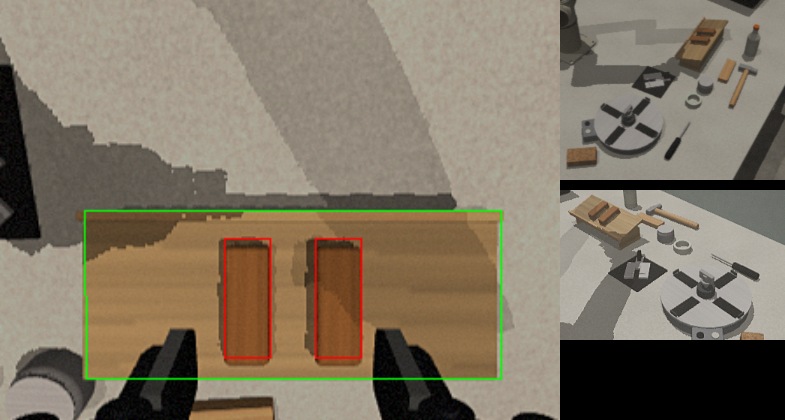

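Both pulls lie within the predicted outlines (wrist crop (247,300), (338,300)), aligned with the slope; the keeper is on the mat, the turntable is empty, and bystanders are in place.

```bash
python3 -c "
from workcell import bot
print(bot.job_done())"
```

```text
the job is handed in; nothing more can be done
None
```

I handed the job in at about 44 s on the robot clock, with no verdict returned: the nut was turned about 268° clockwise, the keeper lies handle up in the middle of the mat, and both pulls (only two were present) stand on the rack pointing down the slope.

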